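Unload the drained instrument basket

ROBOT

A 6-joint arm with a two-finger parallel gripper is mounted at the origin on a cart in front of the work surface, level with it; the furniture and walls round the work are solid. World frame = base frame: x ahead of the robot, y to its left, z up, the work surface at z = 0. Lengths are in m, angles in rad, forces in N, time in s.
With the tool pointing down it reaches from about 0.2 to 0.875 m from the base axis. Payload 3.4 kg.
Tool frame: the origin (TCP) lies midway between the tips of the shut fingers; the grasp point (between the pads) lies 19 mm behind it; x points along the fingers, y is the direction in which the jaws open and shut, and the axes are right-handed (so a half turn about x gives the same grasp; the last joint's range is limited). The gripper opens to 94 mm and grips with 3 to 60 N. Pads are 16 mm wide; open, the fingers measure 119 mm over their backs; the gripper's body (75 mm by 177 mm) begins 78 mm behind the grasp point.
Start: joints at [1.052, 0.276, 1.505, -0, 1.361, -0.121], TCP at [0.223, 0.53, 0.205] pointing down, gripper open.
Joint ranges: [-2.89, 2.89], [-0.75, 2.08], [0.22, 2.7], [-1.18, 4.32], [0.11, 2.71], [-2.7, 2.7]. Speed limits (rad/s): [2.57, 2.57, 3.14, 3.14, 3.14, 3.14].

INTERFACE

Orientations are given as a unit quaternion [w, x, y, z].
In Python, from bench import status, optics, order gives the robot as it stands.
- The arm moves only by the shell command python3 -m inch 'ROWS' [OPENING]. ROWS is JSON, one flat list of numbers, 6 for each row, row after row: the shift along the tool's x, y, z in mm, then the turn, a rotation vector about the tool's x, y, z in rad. In form: [dx, dy, dz, wx, wy, wz, dx, dy, dz, wx, wy, wz, ...]. A call has 1 to 12 rows; each row shifts and turns the pose as measured when the row begins, along the tool's axes as they then stand; what a row does not reach is not made up. A row lasts 1/8 s, in which the tool goes at most 62.5 mm and 10.7 degrees, less where a joint would pass 70% of its speed; a pose out of reach is approached as far as the arm can. A call with a gripper value outside its range is refused whole. OPENING is the opening, from 0 (shut) to 1 (fully open), set as the call begins (- or left out, the last holds). The fingers move at their own pace and stop on an object; the grip force is fixed at half the most. Time passes only in rows, so rows that do not move let the fingers close. It gives the time, the measured TCP pose, the force and the opening at its end, in the units of the state.
- status.get_obs(): the state, without advancing time (a new reading comes with each control period).
- optics.snapshot(name): name is "scene" or "top" or "wrist"; returns a dict with "frame" (480x640x3 uint8, red, green, blue), "z_map" (480x640 float32, m along the optical axis (not along the pixel's ray), 0 where there is no reading), "fx", "fy", "cx", "cy" (pixels), "extrinsics" (4x4, takes a point from world to camera coordinates); the wrist camera has in their place "T_tool_cam" (4x4, takes a point from camera to tool coordinates, whose origin is the TCP and whose axes are the tool frame's). Camera axes: x right, y up, looking along -z (the intrinsics and any distortion apply to the point x, -y, -z); pixel columns grow to the right and rows downward; lengths in m; the calibration is good to about 2 mm. A picture is of the moment at which its call begins: read the wrist's pose just before it.
- order.hand_in(): hands the job in, once; it reports no verdict.
The state is a dict: "t": time; "joint_positions": joint angles; "joint_vel": joint speeds; "joint_efforts": joint torques, N m; "tool_pos": TCP position; "tcp_rot": TCP orientation; "force": force on the tool from outside, world axes, zero at the start; "ft_torque": the same for the moment, N m; "finger_gap": finger opening in m.
Only numpy, scipy, OpenCV 4.12 (cv2) and the standard library are available. Lean on these libraries where they do the work, as an engineer would, in place of code of your own. Each camera call takes 0.05 s, during which the arm holds its last target. There are 200 camera calls.

TASK

The rinsed instruments have drained: lift the wire basket by its upright handle off the drip stand, keeping it level, and set it down, not drop it, inside the large oblong steel tray, standing flat on the tray's floor. Then fold the basket's handle right down to one side, take the forceps out and lay it flat on the blue mat of the smaller steel tray beside the forceps already there: parallel, tips the same way, ends level, a little apart but no more than about 6 cm between the two. Leave that other forceps and the things standing around where they are.

Things in the scene. Friction and masses are not known exactly. Their poses are not given: they have to be found in the camera images.
- drip_stand: fixed steel drip stand, 150 x 206 mm (own x, y) and 80 mm high: a drip pan on the table and a frame of round bar on legs; the basket rests on the frame 55 mm above the origin, between four upright angle guides at the corners that rise 23 mm above the frame with about 3.5 mm play. Origin: centre of its underside on the table, z up, long side along y
- basket: loose open wire basket of steel, 122 x 180 x 42 mm (own x, y, z), walls and floor 4 mm thick, a perforated blue silicone mat 3 mm thick on its floor (mat top 7 mm above the origin), about 0.4 kg with handle. Origin: centre of its underside; long side along y. It stands on the drip stand with the forceps in it
- bail (a joint): hinge of the basket's wire handle (bail), rad: 0 upright, up to +1.42 folded down to the basket's +x side or -1.42 to its -x side (stops). A stiff hinge holds it about upright. Its axis runs along the basket's y through a point 36 mm above the basket's origin
- bail_grip (a point): middle of the handle's orange round grip sleeve, 14 mm thick and 84 mm long along the basket's y, 95 mm from the hinge axis (131 mm above the basket's underside when upright); point axes turn with the handle
- large_tray: fixed shallow oblong steel tray, 200 x 300 mm (own x, y), flat floor 172 x 272 mm and 2 mm thick, rim 18 mm high. Origin: centre of its underside; long side along y
- small_tray: fixed shallow nearly square steel tray, 220 x 214 mm (own x, y), flat floor 192 x 186 mm and 2 mm thick, rim 18 mm high, lined with a perforated blue silicone mat 172 x 170 x 3 mm fixed to it (mat top 5 mm above the origin). Origin: centre of its underside
- forceps: loose steel thumb forceps lying flat in the basket, 14 x 132 x 8 mm (own x, y, z), 22 g, cannot be squeezed shut. Origin: centre of its underside; long axis y, tips at -y
- forceps_tip (a point): tip of that forceps, 66 mm along -y from its origin, 4 mm above its underside
- other_forceps: a second, like forceps lying on the mat in the small tray, same frame: tips at -y
- other_forceps_tip (a point): tip of the second forceps, 66 mm along -y from its origin
- vial_teal: loose glass vial with teal cap, 33 mm wide, 56 mm high, behind the stand; bystander. Origin: centre of its underside
- glucose_bottle: loose bottle with orange cap and green label, 63 x 68 x 185 mm, at the back; bystander. Origin: centre of its underside
- tape: roll of tan tape lying flat, 56 mm wide, 25 mm high; bystander. Origin: centre of its underside

How it is judged:
By the outcome, as a careful person would: the job done as asked, in the order asked, and still so for the second after the job is handed in, with the robot touching nothing.
It also fails if it takes over 61 s, if anything falls off the work surface, if the arm or the gripper's body presses on something with over 40 N, if the wrist force passes 120 N, or if a joint passes its speed limit or range.

## Working session

There is one attempt and no reset: what is moved stays moved. The work goes in short steps, Python scripts to look and compute and a shell command to move; the robot and the scene stay as the last step left them, time stands still between calls to the robot, and variables do not carry over. Pictures are saved under pics/ and viewed, about 8 in all and at most 12, crops included, and the job is handed in when it is done.

```bash
mkdir -p pics; ls; cat > h.py <<'E'
import numpy as np, cv2
from bench import status, optics
from scipy.spatial.transform import Rotation as R
def rot(q): return R.from_quat([q[1],q[2],q[3],q[0]])
def snap(n):
    o=status.get_obs(); s=optics.snapshot(n)
    if n=="wrist":
        T=np.eye(4);T[:3,:3]=rot(o["tcp_rot"]).as_matrix();T[:3,3]=o["tool_pos"]
        s["cw"]=T@np.array(s["T_tool_cam"])
    else: s["cw"]=np.linalg.inv(np.array(s["extrinsics"]))
    return s
def cloud(s):
    z=s["z_map"]; v,u=np.mgrid[:480,:640]
    p=np.stack([(u-s["cx"])/s["fx"]*z,-(v-s["cy"])/s["fy"]*z,-z,np.ones_like(z)],-1)
    w=(p@s["cw"].T)[...,:3]; w[z==0]=np.nan
    return w
def save(s,name,crop=None,f=1):
    im=s["frame"][...,::-1]
    if crop: a,b,c,d=crop; im=im[b:d,a:c]
    im=cv2.resize(im,None,fx=f,fy=f,interpolation=cv2.INTER_CUBIC); cv2.imwrite("pics/"+name,im)
def st():
    o=status.get_obs(); print(o["t"],np.round(o["tool_pos"],4),"\n",np.round(rot(o["tcp_rot"]).as_matrix(),3),np.round(o["force"],1),o["finger_gap"],np.round(o["joint_positions"],3))
E
python3 - <<'E'
from h import *
import pickle
st()
for n in ("scene","top"):
    s=snap(n); print({k:(np.round(v,3).tolist() if hasattr(v,'shape') else v) for k,v in s.items() if k not in("frame","z_map")}); save(s,n+"0.png"); pickle.dump(s,open(n+"0.pkl","wb"))
E
```

```text
pics
0.0 [0.2225 0.5296 0.2046] 
 [[-0.001  0.387  0.922]
 [-0.002  0.922 -0.387]
 [-1.    -0.002 -0.   ]] [ 0.1 -0.3  0.8] 0.09390050163685652 [ 1.052  0.277  1.506  0.     1.361 -0.121]
{'fx': 488.8350426066805, 'fy': 488.8350426066805, 'cx': 317.54699828115037, 'cy': 235.6335051955895, 'extrinsics': [[0.717, -0.696, -0.023, -0.355], [0.399, 0.384, 0.833, -0.37], [-0.571, -0.607, 0.553, -0.707], [0.0, 0.0, 0.0, 1.0]], 'cw': [[0.717, 0.399, -0.571, -0.002], [-0.696, 0.384, -0.607, -0.534], [-0.023, 0.833, 0.553, 0.691], [0.0, 0.0, 0.0, 1.0]]}
{'fx': 567.7075112092737, 'fy': 567.7075112092737, 'cx': 328.3083812900726, 'cy': 245.1303884814532, 'extrinsics': [[0.012, -1.0, -0.0, 0.073], [0.991, 0.012, 0.132, -0.604], [-0.132, -0.002, 0.991, -1.388], [0.0, 0.0, 0.0, 1.0]], 'cw': [[0.012, 0.991, -0.132, 0.414], [-1.0, 0.012, -0.002, 0.078], [-0.0, 0.132, 0.991, 1.456], [0.0, 0.0, 0.0, 1.0]]}
```

View pics/top0.png

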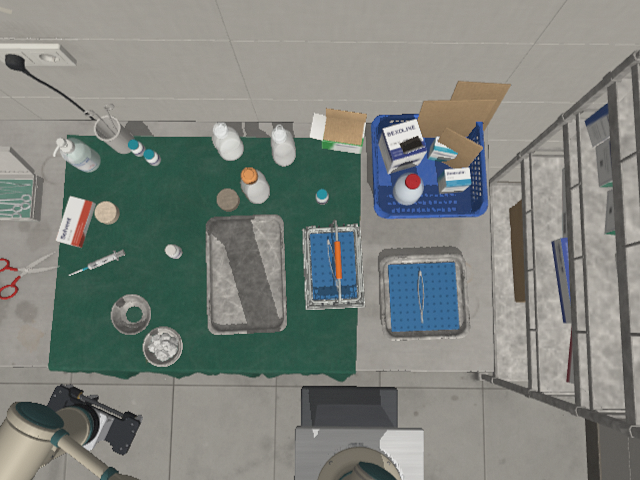

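View pics/scene0.png

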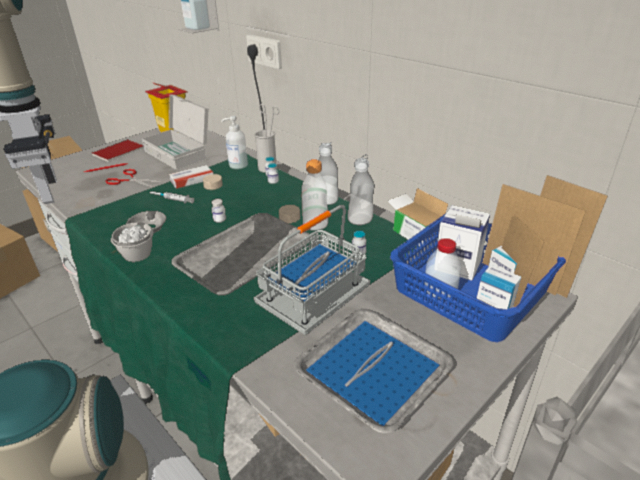

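Top view (up = +x, left = +y): large tray about (246,274), basket with orange grip (338,260), small tray with forceps (421,296). Measuring now.

```bash
python3 - <<'E'
from h import *
import pickle
s=pickle.load(open("top0.pkl","rb")); w=cloud(s); sc=pickle.load(open("scene0.pkl","rb")); ws=cloud(sc)
def rect(m,w,lab):
    p=w[m]; (c,sz,a)=cv2.minAreaRect(p[:,:2].astype(np.float32)); print(lab,len(p),np.round(c,4),np.round(sz,4),round(a,2),"z",np.round(np.nanpercentile(p[:,2],[5,50,95]),4))
for n,S,W in(("top",s,w),("scene",sc,ws)):
    hsv=cv2.cvtColor(S["frame"],cv2.COLOR_RGB2HSV); g=W
    reg=lambda x0,x1,y0,y1,z0,z1:(g[...,0]>x0)&(g[...,0]<x1)&(g[...,1]>y0)&(g[...,1]<y1)&(g[...,2]>z0)&(g[...,2]<z1)
    og=(hsv[...,0]<15)&(hsv[...,1]>150)&(hsv[...,2]>120)&reg(.2,.7,-.1,.15,.14,.25)
    rect(og,g,n+" grip"); p=g[og]; print(np.round(p.mean(0),4)); d=np.linalg.svd(p-p.mean(0),full_matrices=0)[2][0]; print(d, np.ptp((p-p.mean(0))@d))
    rect(reg(.25,.6,.14,.4,.013,.024),g,n+" largetray rim")
    rect(reg(.2,.55,-.3,-.05,.013,.024),g,n+" smalltray rim")
    rect(reg(.25,.6,-.03,.14,.09,.105),g,n+" basket rim")
    blue=(hsv[...,0]>95)&(hsv[...,0]<120)&(hsv[...,1]>120)
    rect(blue&reg(.2,.55,-.28,-.05,-.003,.012),g,n+" small mat")
    rect(blue&reg(.25,.6,-.03,.14,.05,.075),g,n+" basket mat")
    m=(~blue)&(hsv[...,1]<110)&reg(.26,.46,-.2,-.1,.007,.02); rect(m,g,n+" other forceps")
    rect(reg(.2,.65,.1,.3,.05,.3),g,n+" tall")
save(s,"topc.png",(200,180,480,350),2.8)
E
```

```text
top grip 192 [0.5507 0.0592] [0.0798 0.0117] 3.84 z [0.1887 0.1928 0.197 ]
[0.5498 0.0591 0.1928]
[-0.99792816 -0.0636708   0.00924163] 0.07986304057207302
top largetray rim 934 [0.4906 0.2663] [0.2223 0.2512] 0.93 z [0.0142 0.0192 0.0232]
top smalltray rim 1032 [ 0.46   -0.1631] [0.181  0.2232] 0.73 z [0.0134 0.0184 0.0231]
top basket rim 332 [0.5274 0.0668] [0.1521 0.1229] 3.8 z [0.0932 0.0978 0.1023]
top small mat 3612 [ 0.4738 -0.162 ] [0.1589 0.1713] 2.61 z [0.0022 0.0071 0.0111]
top basket mat 1865 [0.5356 0.0676] [0.1349 0.1066] 3.74 z [0.0588 0.0636 0.0685]
top other forceps 194 [ 0.3877 -0.1523] [0.0964 0.1405] 72.67 z [0.0072 0.0132 0.0194]
top tall 1020 [0.5456 0.119 ] [0.1984 0.0422] 1.99 z [0.0558 0.0647 0.0995]
scene grip 209 [0.5489 0.0569] [0.0861 0.0113] 2.69 z [0.1861 0.1921 0.195 ]
[0.546  0.0556 0.1915]
[-0.99866247 -0.0516918   0.00111094] 0.08607731999784152
scene largetray rim 737 [0.492  0.2671] [0.224  0.2514] 2.3 z [0.0144 0.0204 0.0229]
scene smalltray rim 1659 [ 0.4609 -0.1618] [0.1834 0.2214] 1.59 z [0.0142 0.0202 0.0223]
scene basket rim 497 [0.525  0.0674] [0.1522 0.1248] 3.2 z [0.091  0.0979 0.1004]
scene small mat 6269 [ 0.4719 -0.1612] [0.1624 0.1729] 2.35 z [0.0059 0.0079 0.0098]
scene basket mat 968 [0.5357 0.0698] [0.1355 0.1055] 4.38 z [0.0622 0.0641 0.0661]
scene other forceps 181 [ 0.4146 -0.1475] [0.0891 0.098 ] 3.03 z [0.0081 0.0136 0.0198]
scene tall 1251 [0.5455 0.1228] [0.1999 0.0455] 0.11 z [0.0594 0.0665 0.0989]
```

View pics/topc.png

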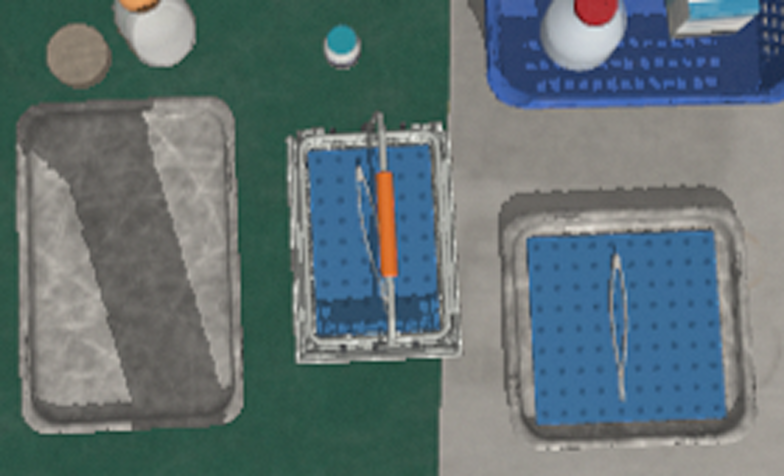

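```bash
python3 - <<'E'
from h import *
import pickle
s=pickle.load(open("top0.pkl","rb")); w=cloud(s); sc=pickle.load(open("scene0.pkl","rb")); ws=cloud(sc)
def rect(m,w,lab):
    p=w[m]
    if len(p)<5: print(lab,len(p));return
    (c,sz,a)=cv2.minAreaRect(p[:,:2].astype(np.float32)); print(lab,len(p),np.round(c,4),np.round(sz,4),round(a,2),"z",np.round(np.nanpercentile(p[:,2],[5,50,95]),4))
for n,S,W in(("top",s,w),("scene",sc,ws)):
    g=W
    reg=lambda x0,x1,y0,y1,z0,z1:(g[...,0]>x0)&(g[...,0]<x1)&(g[...,1]>y0)&(g[...,1]<y1)&(g[...,2]>z0)&(g[...,2]<z1)
    for x0,x1,y0,y1,z0,z1,l in((.3,.72,.13,.42,.012,.025,"large"),(.3,.64,-.32,-.015,.012,.025,"small"),(.38,.66,-.02,.15,.09,.105,"brim"),(.4,.68,-.02,.15,.105,.16,"bailposts")):
        rect(reg(x0,x1,y0,y1,z0,z1),g,n+l)
    m=reg(.4,.68,-.02,.15,.105,.18); p=g[m]
    for k in (p[p[:,0]<.5],p[p[:,0]>.58]): 
        for z0 in np.arange(.105,.18,.015):
            q=k[(k[:,2]>=z0)&(k[:,2]<z0+.015)]; print(len(q),np.round(q.mean(0),4) if len(q) else '')
E
```

```text
toplarge 1733 [0.547  0.2641] [0.2656 0.3462] 89.38 z [0.013  0.0192 0.0239]
topsmall 1722 [ 0.4781 -0.1628] [0.2146 0.2215] 2.72 z [0.0123 0.0179 0.0234]
topbrim 489 [0.5495 0.0682] [0.1964 0.123 ] 3.73 z [0.0927 0.0978 0.1023]
topbailposts 21 [0.5469 0.061 ] [0.0614 0.1839] 79.57 z [0.1053 0.1245 0.1541]
3 [0.4544 0.0623 0.1114]
1 [0.4579 0.0609 0.1245]
3 [0.4551 0.0595 0.1405]
1 [0.4547 0.059  0.1541]
6 [0.4553 0.0548 0.1723]
4 [0.6388 0.0588 0.1078]
4 [0.6413 0.0722 0.1242]
4 [0.6412 0.07   0.1422]
3 [0.6418 0.0694 0.1606]
2 [0.6416 0.068  0.1773]
scenelarge 1260 [0.5527 0.2665] [0.3452 0.256 ] 4.22 z [0.013  0.0202 0.0233]
scenesmall 2569 [ 0.4771 -0.1604] [0.2158 0.2211] 2.73 z [0.0133 0.0199 0.0223]
scenebrim 717 [0.5485 0.0687] [0.1992 0.1248] 3.2 z [0.0909 0.0977 0.1004]
scenebailposts 121 [0.5494 0.0638] [0.1962 0.0092] 3.6 z [0.1087 0.1324 0.1571]
17 [0.4541 0.0606 0.1123]
17 [0.4537 0.0588 0.1278]
18 [0.4537 0.0571 0.1427]
20 [0.4541 0.056  0.1578]
21 [0.4558 0.0541 0.1734]
16 [0.6415 0.0723 0.1129]
15 [0.6414 0.0714 0.1271]
15 [0.6418 0.0695 0.142 ]
17 [0.6414 0.068  0.1571]
15 [0.6403 0.0654 0.1723]
```

```bash
python3 -m inch '[-50,0,0,0,0,0,-45,0,0,0,0,0,0,-31,48,0,0,0,0,-31,48,0,0,0,0,-31,48,0,0,0,0,-31,48,0,0,0,0,-31,48,0,0,0,0,-31,48,0,0,0,0,-31,48,0,0,0,0,-31,48,0,0,0,0,-31,48,0,0,0]' && python3 -m inch '[0,-20,30,0,0,0,0,0,0,-0.155,0,0,0,0,0,-0.155,0,0,0,0,0,-0.15,0,0,0,0,0,0,0,0]'; python3 - <<'E'
from h import *
import pickle
st()
s=pickle.load(open("top0.pkl","rb")); g=cloud(s)
m=(g[...,2]>.010)&(g[...,2]<.026)&(g[...,0]>.35)&(g[...,0]<.72)&(g[...,1]>.15)&(g[...,1]<.38)
n,l,stt,_=cv2.connectedComponentsWithStats(m.astype(np.uint8),connectivity=8)
for i in np.argsort(-stt[1:,4])[:3]+1: print(stt[i],cv2.minAreaRect(g[l==i][:,:2].astype(np.float32)))
s=snap("wrist"); save(s,"w1.png"); w=cloud(s); pickle.dump(s,open("w1.pkl","rb"))
hsv=cv2.cvtColor(s["frame"],cv2.COLOR_RGB2HSV)
og=(hsv[...,0]<15)&(hsv[...,1]>150)&(hsv[...,2]>120)&(w[...,2]>.15); p=w[og]; print(len(p)); 
if len(p): print(np.round(p.mean(0),4),p.max(0),p.min(0), cv2.minAreaRect(p[:,:2].astype(np.float32)))
E
```

```text
t: 1.48
tool_pos: [0.5193, 0.0958, 0.2991]
tcp_rot: [0.693, 0.134, 0.695, -0.139]
force: [0.2, 0.8, -0.6]
finger_gap: 0.0938
t: 2.1
tool_pos: [0.5414, 0.0594, 0.2953]
tcp_rot: [0.703, -0.029, 0.711, 0.025]
force: [-0.8, -0.0, 0.3]
finger_gap: 0.0941
2.1 [0.5414 0.0594 0.2953] 
 [[-0.011 -0.076  0.997]
 [-0.007  0.997  0.076]
 [-1.    -0.006 -0.011]] [-0.8 -0.   0.3] 0.09405956730388257 [-0.014  0.2    1.39  -0.007  1.563 -1.66 ]
[ 208  215   79  121 1274] ((0.5302196741104126, 0.28782108426094055), (0.3022821247577667, 0.19736680388450623), 3.37558913230896)
[217 200  22  11 151] ((0.7067254781723022, 0.3416792154312134), (0.02652149461209774, 0.054707515984773636), 0.023899048566818237)
[254 201  11   3  15] ((0.7153393030166626, 0.2609773576259613), (0.0037495126016438007, 0.026228560134768486), 13.535608291625977)Traceback (most recent call last):
  File "<stdin>", line 8, in <module>
FileNotFoundError: [Errno 2] No such file or directory: 'w1.pkl'
```

View pics/w1.png

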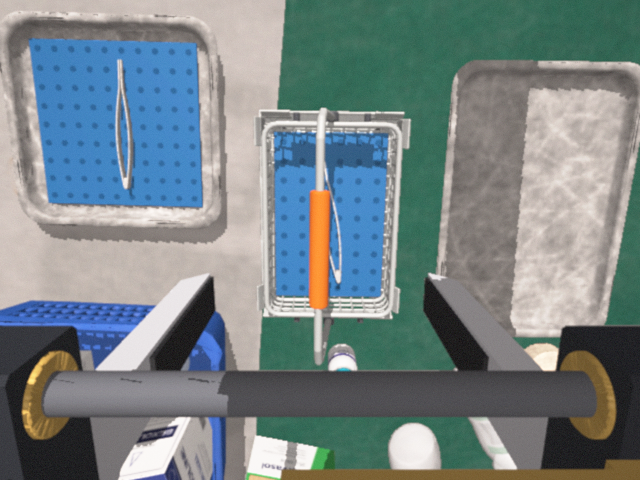

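Wrist view (up = −x, right = +y): orange grip (319,250) centred between fingers; both forceps at (125,120) and (335,225). Descending on the sleeve.

```bash
python3 -m inch '[40,-1,5,0,-0.011,0.007,40,0,4,0,0,0,30,0,0,0,0,0,18,0,0,0,0,0,0,0,0,0,0,0]' && python3 -m inch '[0,0,0,0,0,0,0,0,0,0,0,0,0,0,0,0,0,0,0,0,0,0,0,0,0,0,0,0,0,0,0,0,0,0,0,0]' 0 ; python3 -c "
from h import *
st()"
```

```text
t: 2.78
tool_pos: [0.5504, 0.0597, 0.164]
tcp_rot: [0.707, -0.022, 0.706, 0.023]
force: [-0.1, 0.2, 0.3]
finger_gap: 0.0938
t: 3.52
tool_pos: [0.5526, 0.0598, 0.1676]
tcp_rot: [0.71, -0.022, 0.704, 0.023]
force: [-0.9, -0.1, -0.3]
finger_gap: 0.0372
3.525 [0.5526 0.0598 0.1676] 
 [[ 0.008 -0.062  0.998]
 [ 0.002  0.998  0.062]
 [-1.     0.001  0.008]] [-0.9 -0.1 -0.3] 0.0371904656738183 [-0.019  0.267  1.615  0.002  1.252 -1.652]
```

```bash
python3 -m inch '[0,0,0,0,0,0,0,0,0,0,0,0,0,0,0,0,0,0,0,0,0,0,0,0]' 0 ; python3 -m inch '[-8,0,0,0,0,0,-12,0,0,0,0,0,-15,0,0,0,0,0,0,0,0,0,0,0]'; python3 - <<'E'
from h import *
st(); s=snap("scene"); save(s,"s2.png",(200,150,440,350),3)
E
```

```text
t: 4.03
tool_pos: [0.5525, 0.0598, 0.1675]
tcp_rot: [0.709, -0.022, 0.704, 0.023]
force: [-0.5, 0.6, -0.1]
finger_gap: 0.013
t: 4.53
tool_pos: [0.5515, 0.0597, 0.204]
tcp_rot: [0.709, -0.022, 0.705, 0.023]
force: [0.3, -0.1, -3.3]
finger_gap: 0.0132
4.525 [0.5515 0.0597 0.204 ] 
 [[ 0.005 -0.062  0.998]
 [ 0.001  0.998  0.062]
 [-1.     0.001  0.005]] [ 0.3 -0.1 -3.3] 0.013167233882775645 [-0.019  0.243  1.555  0.002  1.338 -1.652]
```

View pics/s2.png

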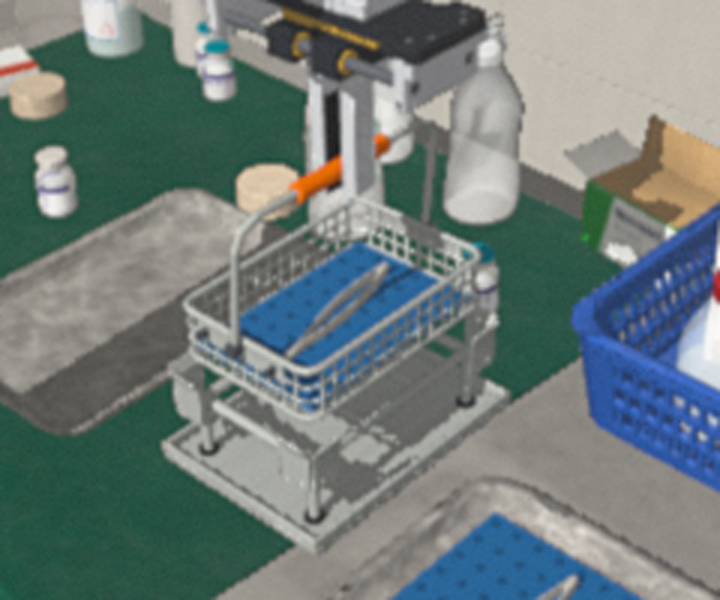

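Basket is off the stand, level, force −3.3 N (≈basket weight). Carry to tray centre.

```bash
python3 -m inch '[-15,0,0,0,0,0,0,12,0,0,0,0,0,22,0,0,0,0,0,30,-1,0,0,0,0,30,-1,0,0,0,0,30,-1,0,0,0,0,30,-1,0,0,0,0,30,0,0,0,0,0,22,0,0,0,0,0,12,0,0,0,0,0,0,0,0,0,0]'; python3 -m inch '[25,0,0,0,0,0,30,0,0,0,0,0,20,0,0,0,0,0,10,0,0,0,0,0,0,0,0,0,0,0]'; python3 - <<'E'
from h import *
st(); s=snap("scene"); save(s,"s3.png",(140,130,380,310),3)
E
```

```text
t: 5.95
tool_pos: [0.529, 0.2903, 0.2173]
tcp_rot: [0.706, -0.021, 0.708, 0.024]
force: [0.4, 0.1, -2.8]
finger_gap: 0.0126
t: 6.58
tool_pos: [0.5299, 0.2868, 0.131]
tcp_rot: [0.707, -0.021, 0.707, 0.022]
force: [-0.3, -1.1, -2.9]
finger_gap: 0.0134
6.575 [0.5299 0.2868 0.131 ] 
 [[-0.001 -0.061  0.998]
 [ 0.002  0.998  0.061]
 [-1.     0.002 -0.   ]] [-0.3 -1.1 -2.9] 0.013421587968496067 [ 0.38   0.365  1.562  0.002  1.214 -1.253]
```

View pics/s3.png

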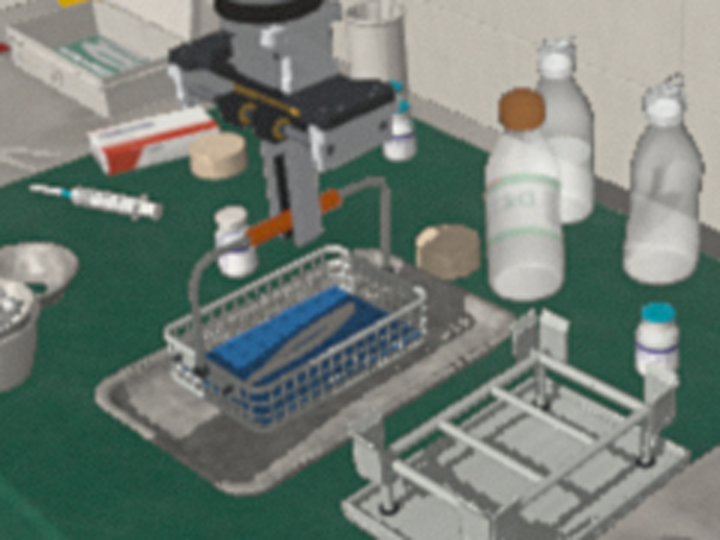

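```bash
python3 -m inch '[0,-6,0,0,0,0,8,0,0,0,0,0,4,0,0,0,0,0,3,0,0,0,0,0,0,0,0,0,0,0]'; python3 -m inch '[2,0,0,0,0,0,0,0,0,0,0,0]'
```

```text
t: 7.25
tool_pos: [0.5322, 0.2809, 0.118]
tcp_rot: [0.708, -0.02, 0.705, 0.023]
force: [-0.5, -0.7, -3.2]
finger_gap: 0.013
t: 7.5
tool_pos: [0.5323, 0.2811, 0.116]
tcp_rot: [0.709, -0.02, 0.705, 0.023]
force: [-0.5, 0.0, -3.7]
finger_gap: 0.013
```

```bash
python3 -m inch '[2,0,0,0,0,0,0,0,0,0,0,0]'; python3 -m inch '[1.5,0,0,0,0,0,0,0,0,0,0,0]'
```

```text
t: 7.75
tool_pos: [0.5329, 0.2813, 0.1154]
tcp_rot: [0.709, -0.02, 0.704, 0.023]
force: [0.7, 0.5, -3.3]
finger_gap: 0.0131
t: 8.0
tool_pos: [0.5331, 0.2814, 0.1152]
tcp_rot: [0.71, -0.02, 0.704, 0.023]
force: [-0.4, 0.6, -3.6]
finger_gap: 0.0132
```

```bash
python3 -m inch '[3,0,0,0,0,0]'; python3 -m inch '[3,0,0,0,0,0]';python3 - <<'E'
from h import *
s=snap("scene"); g=cloud(s)
m=(g[...,0]>.4)&(g[...,0]<.66)&(g[...,1]>.2)&(g[...,1]<.37)
for z0,z1,l in((.03,.06,"brim"),(-.003,.008,"floor")):
    p=g[m&(g[...,2]>z0)&(g[...,2]<z1)]; print(l,len(p),np.round(np.percentile(p[:,2],[5,50,90,95,98]),4))
    if l=="brim":
        q=p[p[:,2]>.038]; print(cv2.minAreaRect(q[:,:2].astype(np.float32))); A=np.c_[q[:,:2]-q[:,:2].mean(0),np.ones(len(q))]; print(np.linalg.lstsq(A,q[:,2],rcond=None)[0])
E
```

```text
t: 8.12
tool_pos: [0.5334, 0.2815, 0.1149]
tcp_rot: [0.71, -0.02, 0.703, 0.023]
force: [-6.0, -3.0, 24.9]
finger_gap: 0.0132
t: 8.25
tool_pos: [0.5334, 0.2815, 0.115]
tcp_rot: [0.711, -0.02, 0.703, 0.023]
force: [-5.4, -2.6, 16.7]
finger_gap: 0.0132
brim 803 [0.0311 0.0432 0.0476 0.0484 0.0508]
((0.5301875472068787, 0.29047131538391113), (0.2005952000617981, 0.12521104514598846), 4.174849033355713)
[-0.00029594  0.00104977  0.04501334]
floor 1798 [0.0016 0.0046 0.0067 0.0072 0.0077]
```

Seated (contact force seen, rim level, centre (0.530, 0.290)). Now fold the gripped handle toward +y along the arc.

```bash
python3 -m inch '[-2,0,0,0,0,0,0,18,0,0,0,0,4,19,0,0,0,0,7,17,0,0,0,0,0,0,0,0,0,0]'
```

```text
t: 8.93
tool_pos: [0.5304, 0.3415, 0.1102]
tcp_rot: [0.712, -0.019, 0.702, 0.025]
force: [0.1, -1.8, -2.7]
finger_gap: 0.0129
```

```bash
python3 - <<'E'
from h import *
st()
s=snap("scene"); g=cloud(s); save(s,"s4.png",(140,130,380,310),3)
m=(g[...,0]>.4)&(g[...,0]<.66)&(g[...,1]>.2)&(g[...,1]<.39)
p=g[m&(g[...,2]>.038)&(g[...,2]<.06)]
print(cv2.minAreaRect(p[:,:2].astype(np.float32))); A=np.c_[p[:,:2]-p[:,:2].mean(0),np.ones(len(p))]; print(np.linalg.lstsq(A,p[:,2],rcond=None)[0])
E
```

```text
8.925 [0.5304 0.3415 0.1102] 
 [[ 0.014 -0.061  0.998]
 [ 0.009  0.998  0.061]
 [-1.     0.008  0.015]] [ 0.1 -1.8 -2.7] 0.012880518993468306 [ 0.461  0.412  1.541  0.002  1.171 -1.172]
((0.5289289951324463, 0.3153393268585205), (0.19972482323646545, 0.12604424357414246), 3.5174925327301025)
[-4.47854172e-05 -1.21328130e-03  4.50450487e-02]
```

View pics/s4.png

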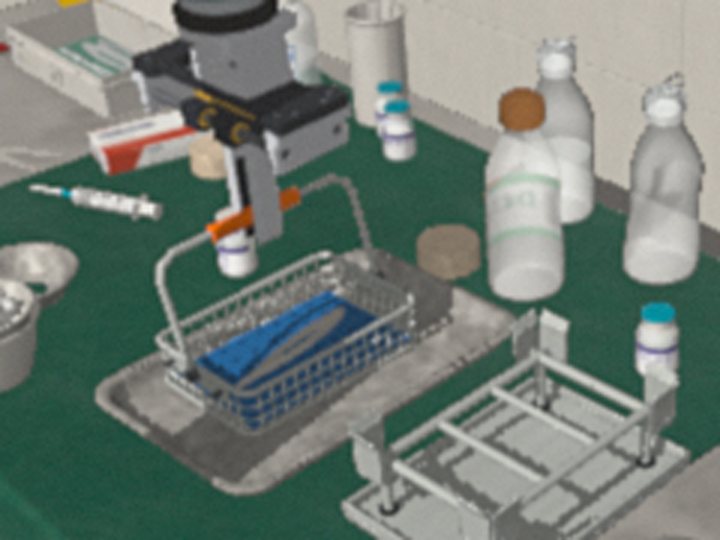

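Handle folds but the basket slid 25 mm to the +y rim because I wasn't pressing down; it is still flat. I'll continue on a slightly inner arc so that it's pressed down.

```bash
python3 -m inch '[4,0,0,0,0,0]'; python3 -m inch '[9,17,0,0,-0.01,0.005]';  python3 -m inch '[10,8,0,0,0,0]'
```

```text
t: 9.1
tool_pos: [0.5306, 0.3442, 0.1086]
tcp_rot: [0.712, -0.016, 0.701, 0.026]
force: [-7.0, 3.9, 22.1]
finger_gap: 0.0131
t: 9.22
tool_pos: [0.5301, 0.3613, 0.1012]
tcp_rot: [0.716, -0.014, 0.697, 0.028]
force: [-0.4, -2.8, -0.1]
finger_gap: 0.0133
t: 9.35
tool_pos: [0.5298, 0.3731, 0.093]
tcp_rot: [0.717, -0.011, 0.697, 0.03]
force: [-5.1, 6.8, 10.5]
finger_gap: 0.0127
```

```bash
python3 -m inch '[16,13,0,0,0.02,-0.018]'; python3 -m inch '[17,9,0,0,0.008,-0.008]'
```

```text
t: 9.48
tool_pos: [0.5288, 0.3874, 0.0783]
tcp_rot: [0.71, -0.017, 0.704, 0.023]
force: [-1.2, -2.4, 0.6]
finger_gap: 0.0132
t: 9.6
tool_pos: [0.5285, 0.3986, 0.0611]
tcp_rot: [0.707, -0.019, 0.706, 0.021]
force: [-1.4, 2.6, 3.4]
finger_gap: 0.0131
```

```bash
python3 -m inch '[14,5,0,0,0,0]'; python3 -m inch '[14,2,0,0,0,0]'; python3 -m inch '[3,0,0,0,0,0]'
```

```text
t: 9.72
tool_pos: [0.5282, 0.4051, 0.0457]
tcp_rot: [0.707, -0.019, 0.706, 0.022]
force: [-1.4, 0.8, 3.1]
finger_gap: 0.0132
t: 9.85
tool_pos: [0.5285, 0.4082, 0.0306]
tcp_rot: [0.708, -0.019, 0.706, 0.022]
force: [-1.1, 3.5, 2.4]
finger_gap: 0.0131
t: 9.98
tool_pos: [0.5281, 0.4081, 0.0264]
tcp_rot: [0.707, -0.019, 0.706, 0.022]
force: [-4.3, 1.4, 13.3]
finger_gap: 0.0127
```

Handle at the stop. While still gripping it, slide the basket back off the rim toward the tray's centre, then release a little and rise.

```bash
python3 -m inch '[-3,0,0,0,0,0,0,-10,0,0,0,0,0,-10,0,0,0,0,0,-3,0,0,0,0,0,0,0,0,0,0]'; python3 -m inch '[0,0,0,0,0,0,0,0,0,0,0,0]' 0.24; python3 -m inch '[-30,0,0,0,0,0,-50,0,0,0,0,0,-60,0,0,0,0,0,-50,0,0,0,0,0,0,-20,0,0,0,0]' - ; python3 - <<'E'
from h import *
st()
s=snap("scene"); g=cloud(s); save(s,"s5.png",(120,130,380,325),3)
m=(g[...,0]>.4)&(g[...,0]<.66)&(g[...,1]>.18)&(g[...,1]<.365)
p=g[m&(g[...,2]>.038)&(g[...,2]<.06)]
print(cv2.minAreaRect(p[:,:2].astype(np.float32))); A=np.c_[p[:,:2]-p[:,:2].mean(0),np.ones(len(p))]; print(np.linalg.lstsq(A,p[:,2],rcond=None)[0])
hsv=cv2.cvtColor(s["frame"],cv2.COLOR_RGB2HSV)
og=(hsv[...,0]<15)&(hsv[...,1]>150)&(hsv[...,2]>100)&(g[...,1]>.3)&(g[...,0]>.45)&(g[...,0]<.62); p=g[og]; print("grip",len(p),np.round(p.mean(0),4),p.max(0))
E
```

```text
t: 10.6
tool_pos: [0.5304, 0.3809, 0.0283]
tcp_rot: [0.707, -0.019, 0.706, 0.021]
force: [-0.0, 2.2, 0.1]
finger_gap: 0.0128
t: 10.85
tool_pos: [0.5302, 0.3797, 0.0281]
tcp_rot: [0.707, -0.02, 0.707, 0.02]
force: [-0.4, -0.2, 0.2]
finger_gap: 0.0227
t: 11.48
tool_pos: [0.5305, 0.359, 0.2217]
tcp_rot: [0.706, -0.023, 0.708, 0.02]
force: [-0.7, -0.4, 0.0]
finger_gap: 0.0229
11.475 [0.5305 0.359  0.2217] 
 [[-0.003 -0.06   0.998]
 [-0.004  0.998  0.059]
 [-1.    -0.004 -0.003]] [-0.7 -0.4  0. ] 0.022885750664892623 [ 0.488  0.371  1.323 -0.003  1.452 -1.142]
((0.5316721796989441, 0.295032262802124), (0.19820889830589294, 0.14580900967121124), 2.244375467300415)
[-0.003794    0.02010387  0.04557771]
grip 621 [0.5495 0.8521 0.022 ] [0.61987188 1.16853337 0.06494512]
```

View pics/s5.png

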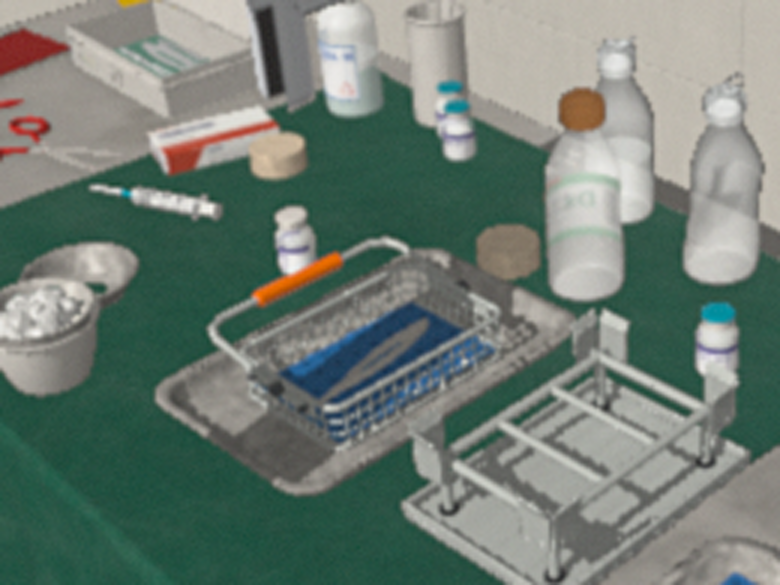

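```bash
python3 -m inch '[-20,-40,0,0,0,0,0,-35,0,0,0,0,0,0,0,0,0,0,0,0,0,0,0,0]' 0.35; python3 - <<'E'
from h import *
import pickle
st()
s=snap("wrist"); w=cloud(s); np.savez("w2.npz",frame=s["frame"],w=w)
w1=cv2.imread("pics/w1.png"); t=s["frame"][...,::-1]
c1=cv2.resize(w1[40:210,60:190],None,fx=3.2,fy=3.2,interpolation=cv2.INTER_CUBIC)
c2=cv2.resize(t[60:400,170:470],None,fx=1.6,fy=1.6,interpolation=cv2.INTER_CUBIC)
H=544; cv2.imwrite("pics/c6.png",np.hstack([c1[:544,:310],c2[:544,:480]]))
hsv=cv2.cvtColor(s["frame"],cv2.COLOR_RGB2HSV)
og=(hsv[...,0]<15)&(hsv[...,1]>150)&(hsv[...,2]>100)&(w[...,1]>.33)&(w[...,1]<.42)&(w[...,0]>.45)&(w[...,0]<.62); p=w[og]; print("grip",len(p),np.round(p.mean(0),4),p.max(0),p.min(0))
E
```

```text
t: 12.02
tool_pos: [0.53, 0.2755, 0.2328]
tcp_rot: [0.7, -0.025, 0.714, 0.014]
force: [0.3, 0.4, 0.0]
finger_gap: 0.0326
12.025 [0.53   0.2755 0.2328] 
 [[-0.02  -0.056  0.998]
 [-0.016  0.998  0.056]
 [-1.    -0.015 -0.021]] [0.3 0.4 0. ] 0.03263741973044239 [ 0.368  0.312  1.386 -0.008  1.468 -1.258]
grip 641 [0.5262 0.3776 0.0594] [0.56876629 0.38783116 0.06319938] [0.48556515 0.37139281 0.05478796]
```

View pics/c6.png

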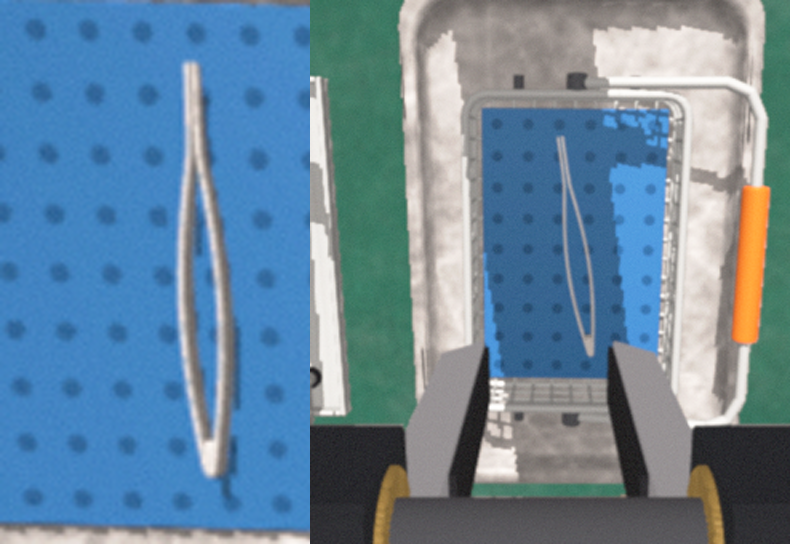

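Clear: in both, the narrow twin tips are at −x and the joined butt at +x, so no half turn is needed. Handle grip height ≈0.053 ⇒ folded to the stop.

```bash
python3 - <<'E'
from h import *
from bench import optics
d=np.load("w2.npz"); w=d["w"]
s=snap("wrist"); C=s["cw"]
def ray(u,v,z,C=C):
    r=C[:3,:3]@np.array([(u-s["cx"])/s["fx"],-(v-s["cy"])/s["fy"],-1]); o=C[:3,3]; return o+r*(z-o[2])/r[2]
print("mat z",np.nanmedian(w[200:300,280:310,2]),"forceps",[np.round(w[v-1:v+2,u-1:u+2,2].max(),4) for u,v in((327,148),(345,279))])
t,b=ray(326.9,146.3,.013),ray(345,281.3,.013); print("tip",t,"butt",b,np.linalg.norm(t-b),"mid",(t+b)/2,"ang",np.degrees(np.arctan2((b-t)[1],(b-t)[0])))
T=np.eye(4);T[:3,:3]=np.array([[-.011,-.076,.997],[-.007,.997,.076],[-1,-.006,-.011]]);T[:3,3]=[.5414,.0594,.2953]; C1=T@np.array(s["T_tool_cam"])
t,b=ray(119.7,59.7,.009,C1),ray(127.2,188.8,.009,C1); print("other tip",t,"butt",b,np.linalg.norm(t-b),"mid",(t+b)/2,"ang",np.degrees(np.arctan2((b-t)[1],(b-t)[0])))
# basket mat rect
hsv=cv2.cvtColor(d["frame"],cv2.COLOR_RGB2HSV); bl=(hsv[...,0]>95)&(hsv[...,0]<120)&(hsv[...,1]>110)&(w[...,2]<.03)&(w[...,1]>.2)&(w[...,1]<.38)
print(cv2.minAreaRect(w[bl][:,:2].astype(np.float32)))
st()
E
```

```text
mat z 0.012346136683104386 forceps [np.float64(0.0185), np.float64(0.0223)]
tip [0.46713128 0.27572911 0.013     ] butt [0.59657488 0.30165378 0.013     ] 0.1320141381085072 mid [0.53185308 0.28869145 0.013     ] ang 11.325231992928968
other tip [ 0.41127404 -0.15846632  0.009     ] butt [ 0.54443537 -0.15448852  0.009     ] 0.13322072680170324 mid [ 0.47785471 -0.15647742  0.009     ] ang 1.7110313543616682
((0.5316569209098816, 0.28662124276161194), (0.16344116628170013, 0.10701581835746765), 2.6838979721069336)
12.125 [0.53   0.2759 0.2329] 
 [[-0.02  -0.057  0.998]
 [-0.016  0.998  0.057]
 [-1.    -0.015 -0.021]] [ 0.  -0.2  0.2] 0.03319216289763612 [ 0.369  0.312  1.385 -0.008  1.469 -1.258]
```

```bash
python3 -m inch '[0,0,0,-0.14,-0.02,0.016,0,12,4,0,0,0,60,0,0,0,0,0,55,0,0,0,0,0,45,0,0,0,0,0,0,0,0,0,0,0]';python3 - <<'E'
from h import *
st()
E
```

```text
t: 12.88
tool_pos: [0.5329, 0.2991, 0.0681]
tcp_rot: [0.704, -0.067, 0.703, 0.072]
force: [0.1, 0.3, -0.4]
finger_gap: 0.0328
12.875 [0.5329 0.2991 0.0681] 
 [[ 0.    -0.195  0.981]
 [ 0.007  0.981  0.195]
 [-1.     0.006  0.002]] [ 0.1  0.3 -0.4] 0.032802924927120725 [ 0.394  0.43   1.63   0.007  1.08  -1.376]
```

```bash
python3 -m inch '[0,-10,-3,0,0,-0.007,0,0,0,0,0,0,20,0,0,0,0,0,20,0,0,0,0,0,0,0,0,0,0,0]'
```

```text
t: 13.5
tool_pos: [0.5396, 0.2922, 0.0372]
tcp_rot: [0.711, -0.067, 0.697, 0.07]
force: [-0.3, 0.3, 0.1]
finger_gap: 0.033
```

```bash
python3 -m inch '[0,-2,-8,0,0.018,-0.006,0,0,0,0,0,0]'; python3 -m inch '[0,0,0,0,0,0]'
```

```text
t: 13.75
tool_pos: [0.5336, 0.2892, 0.0402]
tcp_rot: [0.706, -0.069, 0.702, 0.068]
force: [-0.1, 0.1, 0.5]
finger_gap: 0.0331
t: 13.88
tool_pos: [0.5341, 0.2894, 0.0411]
tcp_rot: [0.706, -0.069, 0.701, 0.068]
force: [-0.3, -0.5, -0.0]
finger_gap: 0.0329
```

```bash
python3 -m inch '[14,0,-1,0,0.003,0,12,0,0,0,0,0,0,0,0,0,0,0]'; python3 -m inch '[0,0,0,0,0,0]'
```

```text
t: 14.25
tool_pos: [0.533, 0.2891, 0.0132]
tcp_rot: [0.705, -0.069, 0.702, 0.068]
force: [-1.5, -1.0, 0.5]
finger_gap: 0.0326
t: 14.38
tool_pos: [0.5329, 0.2891, 0.0128]
tcp_rot: [0.705, -0.069, 0.703, 0.067]
force: [-0.0, 0.3, 0.6]
finger_gap: 0.0334
```

```bash
python3 -m inch '[2.5,0,0,0,0,0,0,0,0,0,0,0]'; python3 -m inch '[0,0,0,0,0,0,0,0,0,0,0,0,0,0,0,0,0,0,0,0,0,0,0,0,0,0,0,0,0,0]' 0; python3 -m inch '[-10,0,0,0,0,0,-20,0,0,0,0,0,-40,0,0,0,0,0,-50,0,0,0,0,0,0,0,0,0,0,0]'; python3 - <<'E'
from h import *
s=snap("wrist"); w=cloud(s); st()
cv2.imwrite("pics/c7.png",s["frame"][...,::-1])
E
```

```text
t: 14.62
tool_pos: [0.5335, 0.2893, 0.0124]
tcp_rot: [0.705, -0.069, 0.702, 0.068]
force: [0.3, 0.3, 0.5]
finger_gap: 0.0328
t: 15.25
tool_pos: [0.5337, 0.2894, 0.0126]
tcp_rot: [0.706, -0.069, 0.702, 0.068]
force: [-1.0, 0.5, 0.7]
finger_gap: 0.0133
t: 15.88
tool_pos: [0.5331, 0.2896, 0.1372]
tcp_rot: [0.706, -0.069, 0.702, 0.068]
force: [0.9, -0.2, -0.6]
finger_gap: 0.0134
15.925 [0.5313 0.2889 0.1348] 
 [[ 0.001 -0.192  0.981]
 [-0.003  0.981  0.192]
 [-1.    -0.003 -0.   ]] [ 0.6 -0.4 -1.7] 0.013231567061707656 [ 0.385  0.366  1.551 -0.003  1.225 -1.378]
```

View pics/c7.png

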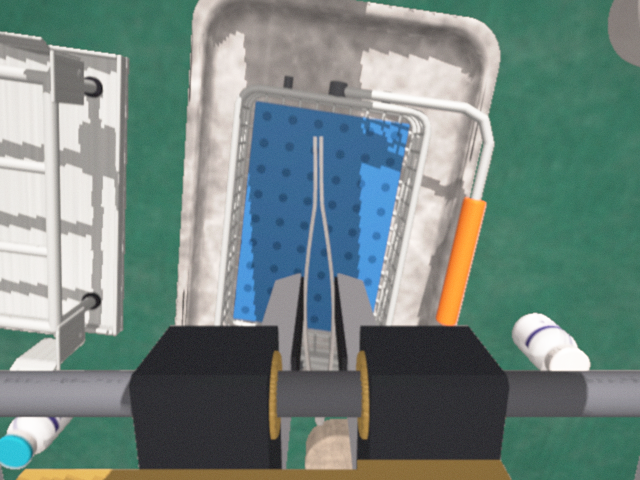

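Forceps held between the pads, aligned with the tool (tips up-image at (317,137)). Carry over to the small tray.

```bash
python3 -m inch '[-30,0,0,0,0,0,-35,-30,-10,0,0,0,0,-50,-17,0,0,0,0,-50,-17,0,0,0,0,-50,-17,0,0,0,0,-50,-17,0,0,0,0,-50,-17,0,0,0,0,-50,-17,0,0,0,0,-25,-9,0,0,0,0,0,0,0.16,0,0,0,0,0,0,0,0]'; python3 -m inch '[0,0,0,0,0,0]'; python3 - <<'E'
from h import *
st(); s=snap("wrist"); w=cloud(s); np.savez("w3.npz",w=w,cw=s["cw"],k=[s["fx"],s["fy"],s["cx"],s["cy"]])
cv2.imwrite("pics/c8.png",s["frame"][...,::-1])
E
```

```text
t: 17.3
tool_pos: [0.4689, -0.094, 0.187]
tcp_rot: [0.696, -0.012, 0.718, 0.01]
force: [0.2, -0.5, 0.5]
finger_gap: 0.0134
t: 17.42
tool_pos: [0.4684, -0.0937, 0.1861]
tcp_rot: [0.695, -0.013, 0.719, 0.011]
force: [0.6, 0.2, -0.2]
finger_gap: 0.0133
17.425 [ 0.4684 -0.0937  0.1861] 
 [[-0.033 -0.034  0.999]
 [-0.003  0.999  0.034]
 [-0.999 -0.002 -0.033]] [ 0.6  0.2 -0.2] 0.013312137791363463 [-0.332  0.161  1.71  -0.014  1.301 -1.933]
```

View pics/c8.png

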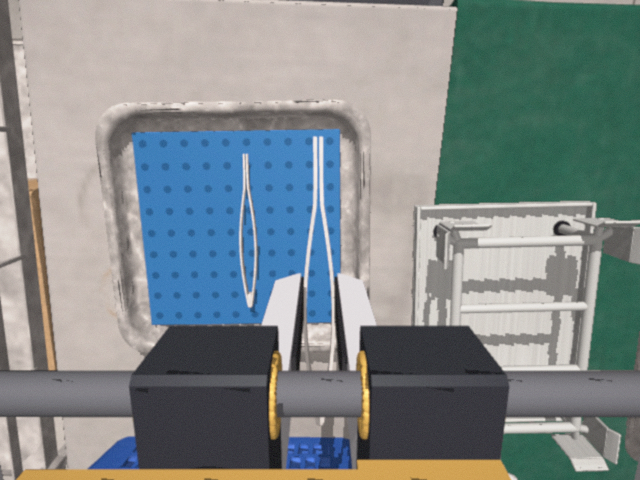

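```bash
python3 - <<'E'
from h import *
d=np.load("w3.npz"); C=d["cw"]; fx,fy,cx,cy=d["k"]
def ray(u,v,z):
    r=C[:3,:3]@np.array([(u-cx)/fx,-(v-cy)/fy,-1]); o=C[:3,3]; return o+r*(z-o[2])/r[2]
t,b=ray(245,153.5,.009),ray(250,306.5,.009); print("other",t,b,np.linalg.norm(t-b),"mid",(t+b)/2,np.degrees(np.arctan2((b-t)[1],(b-t)[0])))
o=status.get_obs(); Rm=rot(o["tcp_rot"]).as_matrix(); p=np.array(o["tool_pos"])
w=d["w"]; q=w[134:160,308:330]; q=q[q[...,2]>.1]; print("held tip depth pts",len(q), np.round(((q-p)@Rm).min(0),4), np.round(((q-p)@Rm).mean(0),4))
h=ray(317.5,136.5,p[2]+.066*.033); print("held tip in tool",(h-p)@Rm)
m=w[140:300,160:230,2]; print("mat z",np.nanmedian(m))
E
```

```text
other [ 0.41128917 -0.15753797  0.009     ] [ 0.54581773 -0.15332822  0.009     ] 0.1345944057857645 mid [ 0.47855345 -0.15543309  0.009     ] 1.792349066656398
held tip depth pts 191 [-0.0065 -0.0028 -0.0689] [-0.0046 -0.0009 -0.0643]
held tip in tool [ 0.00010032 -0.0009661  -0.06860998]
mat z 0.008799383197602595
```

```bash
python3 -m inch '[0,0,0,0,-0.033,0.003,0,0,0,0,0,0,0,-20,10,0,0,0,50,0,0,0,0,0,45,0,0,0,0,0,35,0,0,0,0,0,0,0,0,0,0,0]'; python3 -m inch '[0,0,0,0,0,0]'; python3 -c "
from h import *
st()"
```

```text
t: 18.35
tool_pos: [0.4867, -0.1193, 0.0546]
tcp_rot: [0.711, -0.015, 0.703, 0.012]
force: [-0.9, 0.4, -0.1]
finger_gap: 0.0133
t: 18.48
tool_pos: [0.4882, -0.1204, 0.0556]
tcp_rot: [0.712, -0.016, 0.702, 0.012]
force: [0.7, 0.4, 0.2]
finger_gap: 0.0135
18.475 [ 0.4882 -0.1204  0.0556] 
 [[ 0.013 -0.039  0.999]
 [-0.005  0.999  0.039]
 [-1.    -0.006  0.013]] [0.7 0.4 0.2] 0.013502663447728014 [-0.38   0.297  1.892  0.     0.939 -1.99 ]
```

```bash
python3 -m inch '[0,6,-8.5,0.007,0.013,0.005,0,0,0,0,0,0,18,0,0,0,0,0,14,0,0,0,0,0,0,0,0,0,0,0]'; python3 -c "
from h import *
st()"
```

```text
t: 19.1
tool_pos: [0.4831, -0.1161, 0.0277]
tcp_rot: [0.71, -0.013, 0.704, 0.01]
force: [-0.5, -0.5, 0.3]
finger_gap: 0.0131
19.1 [ 0.4831 -0.1161  0.0277] 
 [[ 0.01  -0.032  0.999]
 [-0.005  0.999  0.032]
 [-1.    -0.005  0.01 ]] [-0.5 -0.5  0.3] 0.013138114046190159 [-3.750e-01  3.270e-01  1.936e+00 -1.000e-03  8.680e-01 -1.978e+00]
```

```bash
python3 -m inch '[0,2,-3.5,0,0.012,0.005,0,0,0,0,0,0,12,0,0,0,0.003,0,0,0,0,0,0,0]'; python3 -c "
from h import *
st()"
```

```text
t: 19.6
tool_pos: [0.4803, -0.1144, 0.0161]
tcp_rot: [0.706, -0.012, 0.709, 0.011]
force: [-0.0, -0.1, 0.0]
finger_gap: 0.0129
19.6 [ 0.4803 -0.1144  0.0161] 
 [[-0.004 -0.032  0.999]
 [-0.001  0.999  0.032]
 [-1.    -0.001 -0.004]] [-0.  -0.1  0. ] 0.012868952869119635 [-0.373  0.346  1.944 -0.003  0.855 -1.974]
```

Now down in small steps, watching the force for contact.

```bash
for i in 1; do python3 -m inch '[4,0,-0.5,0,-0.002,0,0,0,0,0,0,0]'; python3 -m inch '[2.5,0,0,0,0,0,0,0,0,0,0,0]'; python3 -m inch '[2.5,0,0,0,0,0]'; done
```

```text
t: 19.85
tool_pos: [0.4797, -0.1144, 0.0116]
tcp_rot: [0.706, -0.012, 0.708, 0.011]
force: [-0.6, -1.1, -0.1]
finger_gap: 0.0131
t: 20.1
tool_pos: [0.4799, -0.1145, 0.0091]
tcp_rot: [0.706, -0.012, 0.708, 0.011]
force: [0.4, 0.1, 0.5]
finger_gap: 0.0133
t: 20.23
tool_pos: [0.4801, -0.1146, 0.0086]
tcp_rot: [0.706, -0.012, 0.708, 0.011]
force: [-6.7, 2.4, 32.9]
finger_gap: 0.0133
```

```bash
python3 -m inch '[-0.5,0,0,0,0,0,0,0,0,0,0,0]'; python3 -m inch '[0,0,0,0,0,0,0,0,0,0,0,0,0,0,0,0,0,0]' 0.29; python3 -m inch '[-15,0,0,0,0,0,-30,0,0,0,0,0,-60,0,0,0,0,0,-50,0,0,0,0,0,-50,0,0,0,0,0,0,0,0,0,0,0]'; python3 - <<'E'
from h import *
st()
s=snap("top"); g=cloud(s); sc=snap("scene"); gs=cloud(sc); w=snap("wrist")
np.savez("w4.npz",cw=w["cw"],k=[w["fx"],w["fy"],w["cx"],w["cy"]])
a=w["frame"][100:340,60:400,::-1]; b=sc["frame"][150:390,140:460,::-1]
a=cv2.resize(a,(510,360)); b=cv2.resize(b,None,fx=.9,fy=.9); b=cv2.resize(sc["frame"][190:310,160:300,::-1],(280,240)); t=cv2.resize(s["frame"][205:345,200:360,::-1],(280,245))
im=np.zeros((490,800,3),np.uint8); im[:360,:510]=a; im[:240,515:795]=b; im[242:487,515:795]=t; cv2.imwrite("pics/fin.png",im)
m=(gs[...,0]>.4)&(gs[...,0]<.66)&(gs[...,1]>.18)&(gs[...,1]<.345); p=gs[m&(gs[...,2]>.038)&(gs[...,2]<.055)]
A=np.c_[p[:,:2]-p[:,:2].mean(0),np.ones(len(p))]; print("rim plane",np.linalg.lstsq(A,p[:,2],rcond=None)[0],cv2.minAreaRect(p[:,:2].astype(np.float32)))
for S,G in((s,g),(sc,gs)):
    hsv=cv2.cvtColor(S["frame"],cv2.COLOR_RGB2HSV); og=(hsv[...,0]<15)&(hsv[...,1]>150)&(hsv[...,2]>100)&(G[...,1]>.33)&(G[...,1]<.42)&(G[...,0]>.45)&(G[...,0]<.6); p=G[og]; print("grip",len(p),np.round(p.mean(0),4))
E
```

```text
t: 20.48
tool_pos: [0.4805, -0.1147, 0.01]
tcp_rot: [0.707, -0.012, 0.707, 0.011]
force: [1.0, -0.1, -0.6]
finger_gap: 0.0135
t: 20.85
tool_pos: [0.4802, -0.1146, 0.0094]
tcp_rot: [0.707, -0.012, 0.707, 0.011]
force: [-0.0, 0.2, 0.2]
finger_gap: 0.0277
t: 21.6
tool_pos: [0.48, -0.1143, 0.219]
tcp_rot: [0.705, -0.011, 0.709, 0.012]
force: [0.4, -0.2, -0.1]
finger_gap: 0.0271
21.6 [ 0.48   -0.1143  0.219 ] 
 [[-0.005 -0.032  0.999]
 [ 0.     0.999  0.032]
 [-1.     0.    -0.005]] [ 0.4 -0.2 -0.1] 0.027114835276586834 [-0.374  0.147  1.642 -0.002  1.357 -1.976]
rim plane [0.00060293 0.01383268 0.04540118] ((0.5313684344291687, 0.282779723405838), (0.19996777176856995, 0.12407111376523972), 0.11222545057535172)
grip 163 [0.5275 0.3786 0.0601]
grip 152 [0.5247 0.3772 0.0588]
```

View pics/fin.png

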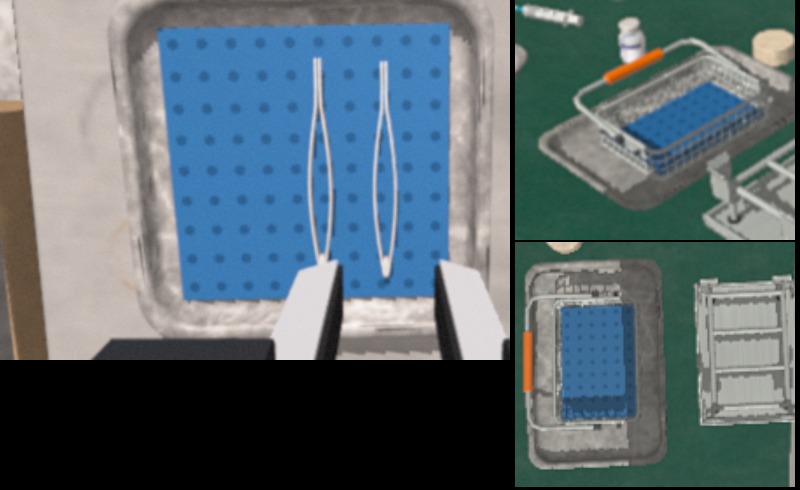

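```bash
python3 - <<'E'
from h import *
from bench import order
s=snap("top"); g=cloud(s); hsv=cv2.cvtColor(s["frame"],cv2.COLOR_RGB2HSV)
m=(hsv[...,0]>95)&(hsv[...,0]<120)&(hsv[...,1]>120)&(g[...,1]>.2)&(g[...,1]<.38)&(g[...,0]>.4)&(g[...,0]<.65)&(g[...,2]<.03)
p=g[m]; A=np.c_[p[:,:2]-p[:,:2].mean(0),np.ones(len(p))]; c=np.linalg.lstsq(A,p[:,2],rcond=None)[0]; print(len(p),c,p.mean(0))
if abs(c[0])<.02 and abs(c[1])<.02 and c[2]<.016: print(order.hand_in())
E
```

```text
2569 [ 0.00015481 -0.00333851  0.01074611] [0.53216694 0.28709667 0.01074611]
the job is handed in; nothing more can be done
None
```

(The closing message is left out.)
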